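Find where the spreading turntable rubs

TASK

Of the two hand turntables for spreading dishes, the one with the orange knob rubs at one place in its turn. Turn it slowly clockwise (seen from above) by its knob until you feel the drag rise, then stop, let go and leave it standing there, with the high spot still rubbing on the pad, so that it can be dressed. Do not turn the turntable with the blue knob.

Things in the scene. Friction and masses are not known exactly. Their poses are not given: they have to be found in the camera images.
- orange_plate: Bright aluminium plate, 160 mm across, top 46 mm above the worktop, on a fixed grey base. Origin on its vertical axis (z, up), 20 mm above the worktop; x points to the knob. Turns without limit, stays where left. 15 to 135 degrees clockwise of its start, a hidden high spot under it meets the pad: the push at the knob climbs within 10 degrees from 0.7 N to about 9 N, and is gone some 35 degrees on.
- orange_knob (a point): Middle of the upright orange cylindrical knob by which the plate is turned: 62 mm from the plate's axis, 69 mm above the worktop. The knob is 18 mm in diameter and spins freely on its pin; its foot is 50 mm and its top 87 mm above the worktop.
- orange_pad: Sprung brake pad on a rod with an orange end button, in a block on that turntable's base, on the robot's side. Origin 53 mm from the plate's axis, 29 mm above the worktop; x points to that axis. It stands 1.5 mm clear of the drum under the plate, except at the high spot, which pushes it outwards (-x) by up to 3 mm; there the plate stays put when let go.
- blue_knob (a point): Middle of the blue knob of the other turntable, of the same shape and size (knob 18 mm in diameter, 62 mm from its plate's axis, 69 mm above the worktop). It is to be left alone.

How it is judged:
At the end, for the whole second after the job is handed in: The orange-knob turntable stands still with its high spot pressing on its brake pad (more than 1 N between them, so anywhere in the roughly 35 degrees of turn in which it rubs) (contact force between orange_plate and orange_pad above 1 N and angular speed of orange_plate below 0.1 rad/s); the robot touches nothing.
It fails at once if the blue-knob turntable was turned (its knob moved more than 15 mm) (distance of blue_knob from where it was at the start of the episode above 0.015 m).
It also fails if it takes over 45 s, if anything falls off the work surface, if the arm or the gripper's body presses on something with over 40 N, if the wrist force passes 120 N, or if a joint passes its speed limit or range.

ROBOT

A 7-joint arm with a two-finger parallel gripper is mounted at the origin on a cart in front of the work surface, level with it; the furniture and walls round the work are solid. World frame = base frame: x ahead of the robot, y to its left, z up, the work surface at z = 0. Lengths are in m, angles in rad, forces in N, time in s.
With the tool pointing down it reaches from about 0.425 to 0.95 m from the base axis. Payload 16.7 kg.
Tool frame: the origin (TCP) lies on the centre line of the jaws, within the pads' length; the fingertips stand 25 mm ahead of it and the grasp point (between the pads) lies 6 mm ahead of it; z points along the fingers, y is the direction in which the jaws open and shut (so a half turn about z gives the same grasp; the last joint's range is limited). The gripper opens to 94 mm and grips with 3 to 60 N. Pads are 16 mm wide; open, the fingers measure 119 mm over their backs; the gripper's body (75 mm by 177 mm) begins 78 mm behind the grasp point.
Start: joints at [1.109, 0.426, 0.074, 1.606, -0.034, 1.111, -0.067], TCP at [0.207, -0.642, 0.23] pointing down, gripper open.
Joint ranges: [-2.85, 2.85], [-0.5, 2.14], [-1.23, 1.37], [0.21, 2.46], [-1.02, 4.16], [0.16, 2.05], [-2.73, 2.73]. Speed limits (rad/s): [1.89, 1.89, 2.39, 2.39, 3.01, 3.01, 3.01].

INTERFACE

Orientations are given as [roll, pitch, yaw] about the fixed x, y, z axes, in that order (R = Rz(yaw) Ry(pitch) Rx(roll)).
In Python, from workcell import arm gives the robot as it stands. The module is installed in compiled form; this text tells all that it offers.
- The arm moves only by the tool servo_tool, never from a script. Its argument "rows" is a list of rows, each a list of 7 numbers: the gripper's target within -1 to 1 (fully open at 1, half-way at 0, shut at -1), then the shift along the tool's x, y, z as a fraction of full scale, then the turn, a rotation vector about the tool's x, y, z as a fraction of full scale. In form: [[fingers, tx, ty, tz, rx, ry, rz], ...]. A call has 1 to 12 rows; each row is the pose to reach, as a shift and turn from the pose commanded when the call began, along the tool's axes at that moment; what a row does not reach only later rows make up. Full scale, the value 1, is 0.5 m for a shift and 45 degrees for a turn. A row lasts 1/12 s, in which the tool goes at most 41.7 mm and 7.16 degrees, less where a joint would pass 70% of its speed; a pose out of reach is approached as far as the arm can. A call with a number of a shift or a turn outside -1 to 1 is refused whole. A call with a gripper value outside its range is refused whole. The fingers move at their own pace and stop on an object; the grip force is fixed at half the most. Time passes only in rows, so rows that repeat a pose let the fingers close. It gives the time, the measured TCP pose, the force and the opening at its end, in the units of the state.
- arm.read_state(): the state, without advancing time (a new reading comes with each control period).
- arm.capture(name): name is "scene" or "top" or "wrist"; returns a dict with "image" (400x640x3 uint8, red, green, blue), "z_map" (400x640 float32, m along the optical axis (not along the pixel's ray), 0 where there is no reading), "intrinsics" (3x3 intrinsics, pixels), "pose" (4x4, takes a point from camera to world coordinates). Camera axes: x right, y down, z forward; pixel columns grow to the right and rows downward; lengths in m; the calibration is good to about 2 mm. A picture is of the moment at which its call begins.
- arm.finish_job(): hands the job in, once; it reports no verdict.
Trained networks look in the newest picture that a camera, given by its name, has taken for a name from the list of things; names that differ only in an ending like _2 or _b are one class to them, and where a whole thing is asked for, a point or a joint stands for the part that bears it (a point fixed in the world has none). Each returns a list of dicts, best first, with "conf" (0 to 1); they miss things now and then, are a little off and sometimes report something else, mostly with a low value. They report only what shows in the picture. A call takes as long as a camera call.
- arm.search_frame(camera, query): "point" ([column, row] in pixels, amid what is visible of it).
- arm.tip_of(camera, query): "point" ([column, row] in pixels: a listed point, or the origin of a listed thing).
The state is a dict: "clock": time; "q": joint angles; "dq": joint speeds; "tau": joint torques, N m; "position": TCP position; "tool_rot": TCP orientation; "ft_force": force on the tool from outside, world axes, zero at the start; "moment": the same for the moment, N m; "grip_width": finger opening in m.
Only numpy, scipy, OpenCV 4.12 (cv2) and the standard library are available. Lean on these libraries where they do the work, as an engineer would, in place of code of your own. Each camera call takes 0.05 s, during which the arm holds its last target.

## Working session

There is one attempt and no reset: what is moved stays moved. The work goes in short steps, Python scripts to look and compute and a tool call to move; the robot and the scene stay as the last step left them, time stands still between calls to the robot, and variables do not carry over. Pictures are saved under pics/ and viewed, and the job is handed in when it is done.

Besides the shell and the picture viewer there is one more tool, called after "Call:" as name(argument=value, ...) on one line, values as JSON. servo_tool: Moves the arm, as the interface text tells. Its arguments: {"type":"object","properties":{"rows":{"type":"array"}},"required":["rows"]}

```bash
mkdir -p pics; cat > h.py <<'E'
import numpy as np, cv2
from workcell import arm
def cap(n,f):
    c=arm.capture(n); cv2.imwrite('pics/'+f,c['image'][:,:,::-1]); return c
def ray(c,p,z):
    K=c['intrinsics'];T=c['pose']; d=T[:3,:3]@np.linalg.solve(K,[p[0],p[1],1]); o=T[:3,3]
    return o+d*(z-o[2])/d[2]
E
python3 - <<'E'
from h import *
s=arm.read_state(); print({k:np.round(v,3).tolist() for k,v in s.items()})
for n in ['scene','top']:
    c=cap(n,n+'1.png')
    print(n,c['pose'].round(3).tolist())
    for q,z in [('orange_knob',.069),('blue_knob',.069),('orange_pad',.029),('orange_plate',.02)]:
        for r in arm.tip_of(n,q)[:2]: print(q,r,ray(c,r['point'],z).round(4))
E
```

```text
{'clock': 0.0, 'q': [1.109, 0.427, 0.074, 1.607, -0.034, 1.111, -0.067], 'dq': [-0.0, 0.001, -0.0, -0.001, 0.0, -0.0, 0.001], 'tau': [0.0, -93.584, 3.667, -45.419, -0.049, 0.02, 0.0], 'position': [0.207, -0.642, 0.23], 'tool_rot': [-3.14, 0.0, 0.312], 'ft_force': [0.758, -0.071, 0.495], 'moment': [-0.013, 0.021, -0.003], 'grip_width': 0.094}
scene [[-0.761, -0.417, 0.497, 0.039], [-0.649, 0.5, -0.573, 0.567], [-0.01, -0.759, -0.652, 0.687], [0.0, 0.0, 0.0, 1.0]]
orange_knob {'point': [198.9, 266.0], 'conf': 0.89} [0.5739 0.3171 0.069 ]
blue_knob {'point': [415.1, 146.9], 'conf': 0.64} [ 0.4675 -0.3361  0.069 ]
orange_pad {'point': [250.9, 297.6], 'conf': 0.39} [0.4635 0.2851 0.029 ]
orange_plate {'point': [230.9, 292.5], 'conf': 0.65} [0.5095 0.2988 0.02  ]
top [[-0.005, -0.998, 0.055, 0.445], [-1.0, 0.006, 0.011, 0.023], [-0.012, -0.055, -0.998, 1.015], [0.0, 0.0, 0.0, 1.0]]
orange_knob {'point': [207.6, 171.6], 'conf': 0.71} [0.5717 0.314  0.069 ]
blue_knob {'point': [450.8, 206.7], 'conf': 0.66} [ 0.4752 -0.3236  0.069 ]
blue_knob {'point': [209.0, 173.1], 'conf': 0.64} [0.5677 0.3102 0.069 ]
orange_plate {'point': [218.8, 193.6], 'conf': 0.69} [0.5168 0.2973 0.02  ]
```

View pics/scene1.png

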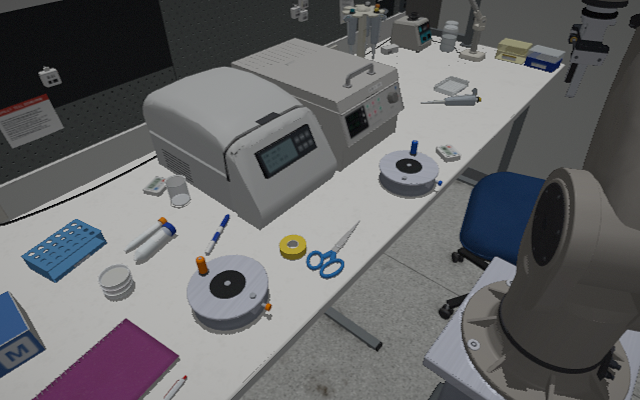

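View pics/top1.png

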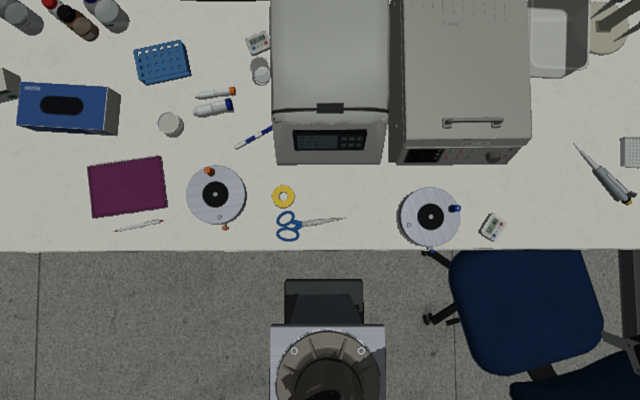

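The top view shows the orange turntable centred near (216,194) with its knob at (209,171). The pad button is on the robot's side at (225,227), and the blue turntable is at (430,216). Next I'll refine the plate axis with depth.

```bash
python3 - <<'E'
from h import *
for n in ['top','scene']:
    c=cap(n,n+'2.png'); K=c['intrinsics'];T=c['pose'];Z=c['z_map']
    v,u=np.mgrid[:400,:640]; P=np.stack([(u-K[0,2])/K[0,0]*Z,(v-K[1,2])/K[1,1]*Z,Z],-1)@T[:3,:3].T+T[:3,3]
    d=np.hypot(P[...,0]-.512,P[...,1]-.297)
    m=(abs(P[...,2]-.046)<.006)&(d<.11)&(Z>0)
    (x,y),r=cv2.minEnclosingCircle(P[m][:,:2].astype(np.float32)); print(n,x,y,r,P[m].mean(0),m.sum())
    m=(P[...,2]>.06)&(P[...,2]<.1)&(d<.11)&(Z>0); print('knob',P[m].mean(0),P[m][:,2].max(),m.sum())
    hsv=cv2.cvtColor(c['image'],cv2.COLOR_RGB2HSV)
    o=(hsv[...,0]<16)&(hsv[...,1]>150)&(hsv[...,2]>90)&(d<.14)&(P[...,2]<.045); print('button',P[o].mean(0),o.sum())
    for (a,b,e,f) in [(.35,.58,-.1,.5),(.58,.7,-.3,.2),(.35,.58,-.5,-.1)]:
        m=(P[...,0]>a)&(P[...,0]<b)&(P[...,1]>e)&(P[...,1]<f)&(Z>0); print('zmax',P[m][:,2].max())
E
```

```text
top 0.512537956237793 0.3008873164653778 0.08033926039934158 [0.51156371 0.29939119 0.04659924] 2634
knob [0.57298594 0.30938695 0.08162235] 0.09173530760886761 56
button [0.42303358 0.27687883 0.03406397] 11
zmax 0.09173530760886761
zmax 0.25477407005668007
zmax 0.1604724338353195
scene 0.5119587182998657 0.29911893606185913 0.08064784854650497 [0.50635273 0.30381131 0.04562362] 4075
knob [0.5696617  0.31257229 0.07737287] 0.08892511938848091 124
button [0.42073537 0.28105352 0.03186978] 14
zmax 0.08892511938848091
zmax 0.25180825276788094
zmax 0.1626433809890574
```

Call:
servo_tool(rows=[[-0.36,0,0,-0.1,0,0,0],[-0.36,0,0,-0.2,0,0,0],[-0.36,0,0,-0.2,0,0,0]])

```text
clock: 0.85
position: [0.2073, -0.6436, 0.336]
tool_rot: [3.136, -0.0, 0.312]
ft_force: [0.7, -0.3, 0.3]
grip_width: 0.0774
```

Call:
servo_tool(rows=[[-0.36,0.616,-0.522,0,0,0,-1],[-0.36,0.616,-0.522,0,0,0,-1],[-0.36,0.616,-0.522,0,0,0,-1],[-0.36,0.616,-0.522,0,0,0,-1],[-0.36,0.616,-0.522,0,0,0,-1],[-0.36,0.616,-0.522,0,0,0,-1],[-0.36,0.616,-0.522,0,0,0,-1],[-0.36,0.616,-0.522,0,0,0,-1],[-0.36,0.616,-0.522,0,0,0,-1],[-0.36,0.616,-0.522,0,0,0,-1],[-0.36,0.616,-0.522,0,0,0,-1],[-0.36,0.616,-0.522,0,0,0,-1]])

```text
clock: 1.85
position: [0.421, -0.2981, 0.3308]
tool_rot: [3.141, 0.0, 1.1]
ft_force: [-0.0, -0.8, -0.2]
grip_width: 0.0302
```

```bash
cat >> h.py <<'E'
C=np.array([.512,.300])
def plan(x,y,z,yaw):
    s=arm.read_state();p=s['position'];w=s['tool_rot'][2];c,n=np.cos(w),np.sin(w)
    d=np.array([x,y,z])-p; dy=(yaw-w+np.pi)%(2*np.pi)-np.pi
    print('q',np.round(s['q'],2).tolist(),'t',s['clock'],'F',np.round(s['ft_force'],2))
    print('pos',np.round(p,4),'yaw',round(w,3),'-> tx,ty,tz',np.round(np.array([c*d[0]+n*d[1],n*d[0]-c*d[1],-d[2]])/.5,3),'rz',round(-dy/(np.pi/4),3))
E
python3 -c "
from h import *
plan(.45,.05,.336,1.9)"
```

```text
q [0.75, 0.1, -0.27, 1.81, 0.03, 1.23, -0.01] t 1.85 F [-0.05 -0.76 -0.17]
pos [ 0.421  -0.2981  0.3308] yaw 1.1 -> tx,ty,tz [ 0.647 -0.264 -0.01 ] rz -1.018
```

Call:
servo_tool(rows=[[-0.36,0.65,-0.26,0,0,0,-1],[-0.36,0.65,-0.26,0,0,0,-1],[-0.36,0.65,-0.26,0,0,0,-1],[-0.36,0.65,-0.26,0,0,0,-1],[-0.36,0.65,-0.26,0,0,0,-1],[-0.36,0.65,-0.26,0,0,0,-1],[-0.36,0.65,-0.26,0,0,0,-1],[-0.36,0.65,-0.26,0,0,0,-1],[-0.36,0.65,-0.26,0,0,0,-1],[-0.36,0.65,-0.26,0,0,0,-1],[-0.36,0.65,-0.26,0,0,0,-1]])

```text
clock: 2.77
position: [0.4528, 0.0486, 0.3305]
tool_rot: [-3.142, 0.0, 1.883]
ft_force: [0.5, -1.2, 0.1]
grip_width: 0.0302
```

```bash
python3 -c "
from h import *
plan(.5726,.313,.2,3.35)"
```

```text
q [0.4, 0.01, -0.64, 1.91, 0.01, 1.22, 0.07] t 2.7667 F [ 0.49 -1.18  0.07]
pos [0.4528 0.0486 0.3305] yaw 1.883 -> tx,ty,tz [0.43  0.39  0.261] rz -1.868
```

Call:
servo_tool(rows=[[-0.36,0.43,0.39,0.1,0,0,-1],[-0.36,0.43,0.39,0.1,0,0,-1],[-0.36,0.43,0.39,0.1,0,0,-1],[-0.36,0.43,0.39,0.1,0,0,-1],[-0.36,0.43,0.39,0.1,0,0,-1],[-0.36,0.43,0.39,0.1,0,0,-1],[-0.36,0.43,0.39,0.1,0,0,-1],[-0.36,0.43,0.39,0.1,0,0,-1],[-0.36,0.43,0.39,0.1,0,0,-1],[-0.36,0.43,0.39,0.1,0,0,-1]])

```text
clock: 3.6
position: [0.5731, 0.3114, 0.2798]
tool_rot: [-3.14, -0.0, 2.666]
ft_force: [-0.1, -0.7, -0.5]
grip_width: 0.0299
```

```bash
python3 -c "
from h import *
plan(.5726,.313,.18,3.35)"
```

```text
q [-0.01, 0.47, -0.82, 1.56, 0.35, 1.27, 0.22] t 3.6 F [-0.1  -0.74 -0.47]
pos [0.5731 0.3114 0.2798] yaw 2.666 -> tx,ty,tz [0.002 0.002 0.2  ] rz -0.871
```

Call:
servo_tool(rows=[[-0.36,0,0,0.26,0,0,-0.87],[-0.36,0,0,0.26,0,0,-0.87],[-0.36,0,0,0.26,0,0,-0.87],[-0.36,0,0,0.26,0,0,-0.87],[-0.36,0,0,0.26,0,0,-0.87],[-0.36,0,0,0.26,0,0,-0.87],[-0.36,0,0,0.26,0,0,-0.87],[-0.36,0,0,0.26,0,0,-0.87]])

```text
clock: 4.27
position: [0.5732, 0.3111, 0.1511]
tool_rot: [-3.14, 0.001, -2.937]
ft_force: [0.4, 0.2, -0.6]
grip_width: 0.0302
```

```bash
python3 - <<'E'
from h import *
for n in ['wrist','scene']:
    c=cap(n,n+'3.png')
    for r in arm.tip_of(n,'orange_knob')[:2]: print(r,ray(c,r['point'],.069).round(4))
plan(.5726,.313,.08,3.35)
E
```

```text
{'point': [310.9, 204.5], 'conf': 0.58} [0.573  0.3085 0.069 ]
{'point': [199.2, 260.9], 'conf': 0.69} [0.5844 0.3084 0.069 ]
q [0.04, 0.63, -0.91, 1.69, 0.55, 1.1, 0.75] t 4.4667 F [ 0.09  0.01 -0.36]
pos [0.5727 0.3128 0.151 ] yaw -2.934 -> tx,ty,tz [0.    0.    0.142] rz -0.001
```

View pics/wrist3.png

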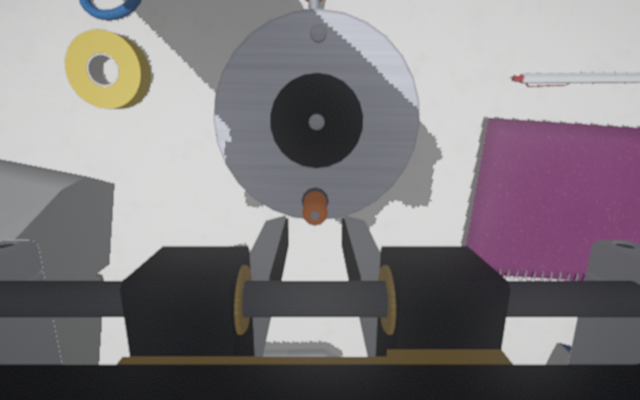

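View pics/scene3.png

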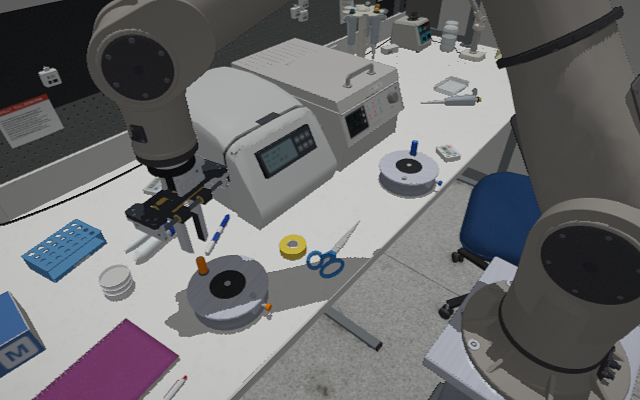

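Call:
servo_tool(rows=[[-0.36,0,0,0.03,0,0,0],[-0.36,0,0,0.06,0,0,0],[-0.36,0,0,0.09,0,0,0],[-0.36,0,0,0.12,0,0,0],[-0.36,0,0,0.142,0,0,0],[-0.36,0,0,0.142,0,0,0],[-0.36,0,0,0.142,0,0,0]])

```text
clock: 5.05
position: [0.5719, 0.3135, 0.0786]
tool_rot: [-3.142, -0.001, -2.932]
ft_force: [-0.5, 0.3, -0.9]
grip_width: 0.0298
```

```bash
cat >> h.py <<'E'
def arc(a0,a1,n,R=.062,base=None):
    "rows from current pose, angles deg of tool about C; tool yaw=a+180"
    s=arm.read_state();p=s['position'];w=s['tool_rot'][2];c,m=np.cos(w),np.sin(w)
    F=np.array(s['ft_force']);r=p[:2]-C;a=np.arctan2(r[1],r[0])
    print('t',round(s['clock'],2),'ang',round(np.degrees(a),1),'yaw-180',round(np.degrees(w)%360-180,1),'R',round(np.hypot(*r),4),'z',p[2].round(4),'Ft(ccw+)',round(-np.sin(a)*F[0]+np.cos(a)*F[1],2),'Fr',round(np.cos(a)*F[0]+np.sin(a)*F[1],2),'q',np.round(s['q'],2).tolist())
    for k in range(1,n+1):
        A=np.radians(a0+(a1-a0)*k/n); t=C+R*np.array([np.cos(A),np.sin(A)]); d=t-p[:2]
        dy=(A+np.pi-w+np.pi)%(2*np.pi)-np.pi
        print([-.36]+np.round([(c*d[0]+m*d[1])/.5,(m*d[0]-c*d[1])/.5],3).tolist()+[0,0,0,round(-dy/(np.pi/4),3)])
E
python3 - <<'E'
from h import *
arc(12,-13,10)
E
```

```text
t 5.05 ang 12.7 yaw-180 12.0 R 0.0614 z 0.0786 Ft(ccw+) 0.38 Fr -0.47 q [0.0, 0.71, -0.86, 1.74, 0.62, 1.0, 0.69]
[-0.36, -0.001, -0.007, 0, 0, 0, np.float64(0.056)]
[-0.36, -0.001, -0.012, 0, 0, 0, np.float64(0.112)]
[-0.36, -0.0, -0.018, 0, 0, 0, np.float64(0.167)]
[-0.36, 0.001, -0.023, 0, 0, 0, np.float64(0.223)]
[-0.36, 0.002, -0.028, 0, 0, 0, np.float64(0.278)]
[-0.36, 0.003, -0.034, 0, 0, 0, np.float64(0.334)]
[-0.36, 0.005, -0.039, 0, 0, 0, np.float64(0.39)]
[-0.36, 0.006, -0.044, 0, 0, 0, np.float64(0.445)]
[-0.36, 0.008, -0.049, 0, 0, 0, np.float64(0.501)]
[-0.36, 0.01, -0.054, 0, 0, 0, np.float64(0.556)]
```

Call:
servo_tool(rows=[[-0.36,0,-0.007,0,0,0,0.056],[-0.36,0,-0.012,0,0,0,0.111],[-0.36,0,-0.018,0,0,0,0.167],[-0.36,0.001,-0.023,0,0,0,0.222],[-0.36,0.002,-0.028,0,0,0,0.278],[-0.36,0.003,-0.034,0,0,0,0.333]])

```text
clock: 5.55
position: [0.5748, 0.2971, 0.0805]
tool_rot: [3.14, 0.001, 3.088]
ft_force: [-0.2, 0.4, -0.1]
grip_width: 0.0299
```

```bash
python3 - <<'E'
from h import *
arc(-3,-13,4)
c=cap('wrist','wrist4.png')
E
```

```text
t 5.55 ang -2.7 yaw-180 -3.1 R 0.0628 z 0.0805 Ft(ccw+) 0.34 Fr -0.24 q [-0.0, 0.67, -0.8, 1.75, 0.58, 0.97, 0.48]
[-0.36, 0.002, -0.006, 0, 0, 0, np.float64(0.054)]
[-0.36, 0.002, -0.012, 0, 0, 0, np.float64(0.109)]
[-0.36, 0.003, -0.017, 0, 0, 0, np.float64(0.165)]
[-0.36, 0.004, -0.022, 0, 0, 0, np.float64(0.22)]
```

View pics/wrist4.png

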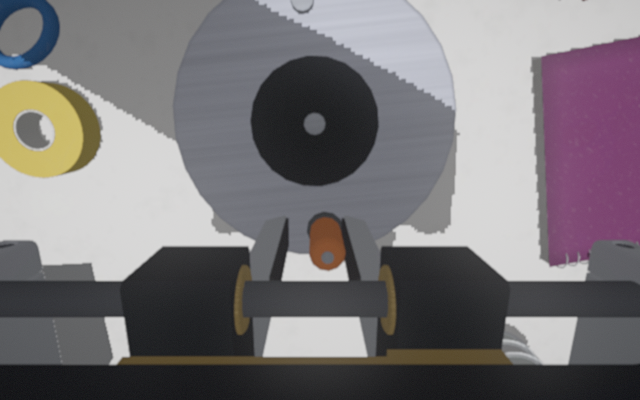

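The knob is caged and the right-hand finger is pushing it (327,240). I'll go on in small steps.

Call:
servo_tool(rows=[[-0.36,0,-0.004,0,0,0,0.044],[-0.36,0,-0.009,0,0,0,0.089],[-0.36,0.001,-0.013,0,0,0,0.133],[-0.36,0.001,-0.017,0,0,0,0.178]])

```text
clock: 5.93
position: [0.5738, 0.2886, 0.0804]
tool_rot: [3.14, 0.001, 2.949]
ft_force: [-0.8, 0.6, -0.5]
grip_width: 0.03
```

Call:
servo_tool(rows=[[-0.36,0,-0.004,0,0,0,0.044],[-0.36,0,-0.009,0,0,0,0.089],[-0.36,0.001,-0.013,0,0,0,0.133],[-0.36,0.001,-0.017,0,0,0,0.178]])

```text
clock: 6.27
position: [0.5717, 0.2803, 0.0804]
tool_rot: [3.14, 0.001, 2.81]
ft_force: [0.8, 1.0, 0.0]
grip_width: 0.0302
```

```bash
python3 - <<'E'
from h import *
arc(-19,-27,4)
E
```

```text
t 6.27 ang -18.2 yaw-180 -19.0 R 0.0629 z 0.0804 Ft(ccw+) 1.16 Fr 0.46 q [-0.01, 0.64, -0.74, 1.78, 0.53, 0.93, 0.26]
[-0.36, 0.002, -0.006, 0, 0, 0, np.float64(0.044)]
[-0.36, 0.002, -0.01, 0, 0, 0, np.float64(0.089)]
[-0.36, 0.002, -0.015, 0, 0, 0, np.float64(0.133)]
[-0.36, 0.003, -0.019, 0, 0, 0, np.float64(0.177)]
```

Call:
servo_tool(rows=[[-0.36,0.001,-0.005,0,0,0,0.044],[-0.36,0.001,-0.01,0,0,0,0.089],[-0.36,0.002,-0.014,0,0,0,0.133],[-0.36,0.002,-0.018,0,0,0,0.178]])

```text
clock: 6.6
position: [0.5678, 0.2722, 0.0804]
tool_rot: [3.14, 0.001, 2.67]
ft_force: [0.2, 2.1, -0.6]
grip_width: 0.0299
```

Call:
servo_tool(rows=[[-0.36,0,-0.004,0,0,0,0.044],[-0.36,0,-0.009,0,0,0,0.089],[-0.36,0.001,-0.013,0,0,0,0.133],[-0.36,0.001,-0.017,0,0,0,0.178]])

```text
clock: 6.93
position: [0.5635, 0.2649, 0.0804]
tool_rot: [3.14, 0.0, 2.53]
ft_force: [0.7, 1.1, 0.3]
grip_width: 0.0298
```

```bash
python3 - <<'E'
from h import *
arc(-35,-43,4)
E
```

```text
t 6.93 ang -34.3 yaw-180 -35.0 R 0.0624 z 0.0804 Ft(ccw+) 1.36 Fr -0.03 q [-0.03, 0.6, -0.69, 1.81, 0.48, 0.9, 0.02]
[-0.36, 0.001, -0.006, 0, 0, 0, np.float64(0.044)]
[-0.36, 0.001, -0.01, 0, 0, 0, np.float64(0.088)]
[-0.36, 0.001, -0.015, 0, 0, 0, np.float64(0.133)]
[-0.36, 0.002, -0.019, 0, 0, 0, np.float64(0.177)]
```

Call:
servo_tool(rows=[[-0.36,0,-0.005,0,0,0,0.044],[-0.36,0.001,-0.01,0,0,0,0.089],[-0.36,0.001,-0.014,0,0,0,0.133],[-0.36,0.002,-0.018,0,0,0,0.178]])

```text
clock: 7.27
position: [0.5576, 0.258, 0.0804]
tool_rot: [3.14, 0.0, 2.39]
ft_force: [1.3, -0.2, 0.1]
grip_width: 0.0303
```

Call:
servo_tool(rows=[[-0.36,0,-0.004,0,0,0,0.044],[-0.36,0,-0.009,0,0,0,0.089],[-0.36,0.001,-0.013,0,0,0,0.133],[-0.36,0.001,-0.017,0,0,0,0.178]])

```text
clock: 7.6
position: [0.5514, 0.2522, 0.0804]
tool_rot: [3.14, 0.0, 2.251]
ft_force: [0.5, 0.8, 0.6]
grip_width: 0.0298
```

```bash
python3 - <<'E'
from h import *
arc(-51,-59,4)
E
```

```text
t 7.6 ang -50.5 yaw-180 -51.0 R 0.0619 z 0.0804 Ft(ccw+) 0.9 Fr -0.24 q [-0.05, 0.56, -0.63, 1.86, 0.43, 0.86, -0.21]
[-0.36, -0.0, -0.005, 0, 0, 0, np.float64(0.043)]
[-0.36, 0.0, -0.01, 0, 0, 0, np.float64(0.088)]
[-0.36, 0.0, -0.014, 0, 0, 0, np.float64(0.132)]
[-0.36, 0.001, -0.018, 0, 0, 0, np.float64(0.177)]
```

Call:
servo_tool(rows=[[-0.36,0,-0.004,0,0,0,0.044],[-0.36,0,-0.009,0,0,0,0.089],[-0.36,0.001,-0.013,0,0,0,0.133],[-0.36,0.001,-0.017,0,0,0,0.178]])

```text
clock: 7.93
position: [0.5445, 0.2473, 0.0804]
tool_rot: [3.14, -0.0, 2.111]
ft_force: [-0.2, 0.3, 0.4]
grip_width: 0.0301
```

Call:
servo_tool(rows=[[-0.36,0,-0.004,0,0,0,0.044],[-0.36,0,-0.009,0,0,0,0.089],[-0.36,0.001,-0.013,0,0,0,0.133],[-0.36,0.001,-0.017,0,0,0,0.178]])

```text
clock: 8.27
position: [0.5369, 0.2433, 0.0804]
tool_rot: [3.14, -0.0, 1.971]
ft_force: [0.9, 0.6, 0.2]
grip_width: 0.03
```

```bash
python3 - <<'E'
from h import *
arc(-67,-75,4)
c=cap('wrist','wrist5.png')
E
```

```text
t 8.27 ang -66.3 yaw-180 -67.1 R 0.0619 z 0.0804 Ft(ccw+) 1.01 Fr -0.17 q [-0.09, 0.52, -0.57, 1.9, 0.38, 0.83, -0.46]
[-0.36, -0.0, -0.006, 0, 0, 0, np.float64(0.043)]
[-0.36, 0.0, -0.01, 0, 0, 0, np.float64(0.087)]
[-0.36, 0.0, -0.015, 0, 0, 0, np.float64(0.132)]
[-0.36, 0.001, -0.019, 0, 0, 0, np.float64(0.176)]
```

View pics/wrist5.png

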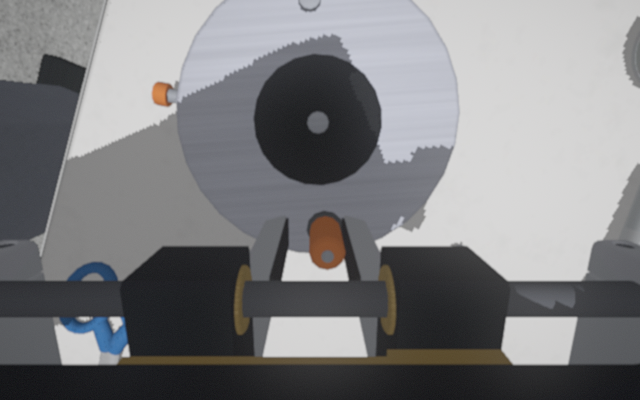

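The wrist view shows the knob against the right finger (326,240) and the pad's button at (162,94). There's no drag yet.

Call:
servo_tool(rows=[[-0.36,0,-0.004,0,0,0,0.044],[-0.36,0,-0.009,0,0,0,0.089],[-0.36,0.001,-0.013,0,0,0,0.133],[-0.36,0.001,-0.017,0,0,0,0.178]])

```text
clock: 8.65
position: [0.5289, 0.2404, 0.0802]
tool_rot: [3.14, -0.0, 1.832]
ft_force: [0.2, -0.2, 0.2]
grip_width: 0.0303
```

Call:
servo_tool(rows=[[-0.36,0,-0.004,0,0,0,0.044],[-0.36,0,-0.009,0,0,0,0.089],[-0.36,0.001,-0.013,0,0,0,0.133],[-0.36,0.001,-0.017,0,0,0,0.178]])

```text
clock: 8.98
position: [0.5214, 0.2388, 0.0804]
tool_rot: [3.139, -0.001, 1.692]
ft_force: [4.3, 0.5, -2.0]
grip_width: 0.0302
```

```bash
python3 - <<'E'
from h import *
arc(-83,-91,4)
E
```

```text
t 8.98 ang -81.2 yaw-180 -83.1 R 0.0619 z 0.0804 Ft(ccw+) 4.33 Fr 0.12 q [-0.14, 0.49, -0.51, 1.94, 0.33, 0.8, -0.71]
[-0.36, -0.0, -0.008, 0, 0, 0, np.float64(0.043)]
[-0.36, 0.0, -0.012, 0, 0, 0, np.float64(0.088)]
[-0.36, 0.0, -0.017, 0, 0, 0, np.float64(0.132)]
[-0.36, 0.001, -0.021, 0, 0, 0, np.float64(0.176)]
```

Drag is rising (4.3 N). I'll go another 8° to get well onto the high spot.

Call:
servo_tool(rows=[[-0.36,0,-0.004,0,0,0,0.044],[-0.36,0,-0.009,0,0,0,0.089],[-0.36,0.001,-0.013,0,0,0,0.133],[-0.36,0.001,-0.017,0,0,0,0.178]])

```text
clock: 9.32
position: [0.5128, 0.2381, 0.0804]
tool_rot: [3.139, -0.001, 1.552]
ft_force: [0.7, -0.4, -0.1]
grip_width: 0.0305
```

```bash
python3 - <<'E'
from h import *
arc(-91,-99,4)
c=cap('wrist','wrist6.png')
E
```

```text
t 9.32 ang -89.2 yaw-180 -91.1 R 0.0619 z 0.0804 Ft(ccw+) 0.68 Fr 0.44 q [-0.16, 0.47, -0.48, 1.96, 0.3, 0.78, -0.84]
[-0.36, -0.0, -0.008, 0, 0, 0, np.float64(0.043)]
[-0.36, 0.0, -0.012, 0, 0, 0, np.float64(0.087)]
[-0.36, 0.0, -0.017, 0, 0, 0, np.float64(0.132)]
[-0.36, 0.001, -0.021, 0, 0, 0, np.float64(0.176)]
```

View pics/wrist6.png

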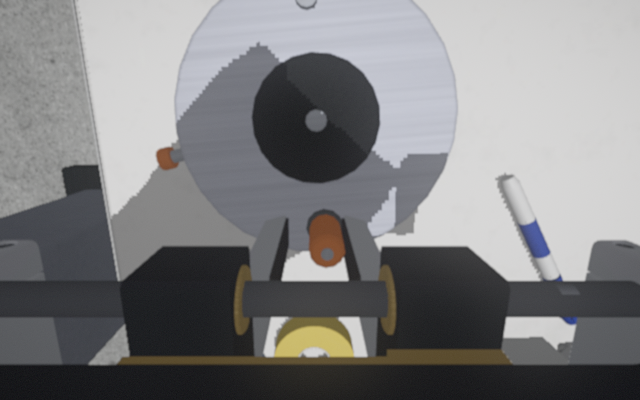

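Drag fell back to 0.7 N after 8°, which is too short for the 35° high spot. The button hasn't moved out either: 154 px from the axis now, 158 px before. So that was only a brief tight spot, and I'll carry on.

Call:
servo_tool(rows=[[-0.36,0,-0.004,0,0,0,0.044],[-0.36,0,-0.009,0,0,0,0.089],[-0.36,0.001,-0.013,0,0,0,0.133],[-0.36,0.001,-0.017,0,0,0,0.178]])

```text
clock: 9.7
position: [0.5038, 0.2386, 0.0801]
tool_rot: [3.14, -0.001, 1.413]
ft_force: [0.1, 0.7, -0.4]
grip_width: 0.03
```

```bash
python3 - <<'E'
from h import *
arc(-99,-107,4)
E
```

```text
t 9.7 ang -97.6 yaw-180 -99.0 R 0.0619 z 0.0801 Ft(ccw+) -0.04 Fr -0.7 q [-0.19, 0.46, -0.45, 1.97, 0.28, 0.77, -0.97]
[-0.36, -0.0, -0.007, 0, 0, 0, np.float64(0.044)]
[-0.36, 0.0, -0.012, 0, 0, 0, np.float64(0.088)]
[-0.36, 0.0, -0.016, 0, 0, 0, np.float64(0.132)]
[-0.36, 0.001, -0.02, 0, 0, 0, np.float64(0.177)]
```

Call:
servo_tool(rows=[[-0.36,0,-0.004,0,0,0,0.044],[-0.36,0,-0.009,0,0,0,0.089],[-0.36,0.001,-0.013,0,0,0,0.133],[-0.36,0.001,-0.017,0,0,0,0.178]])

```text
clock: 10.03
position: [0.495, 0.2406, 0.0799]
tool_rot: [3.141, -0.0, 1.273]
ft_force: [-0.7, 0.1, -0.7]
grip_width: 0.0301
```

```bash
python3 - <<'E'
from h import *
arc(-107,-115,4)
E
```

```text
t 10.03 ang -106.0 yaw-180 -107.0 R 0.0618 z 0.0799 Ft(ccw+) -0.67 Fr 0.12 q [-0.22, 0.44, -0.42, 1.99, 0.26, 0.76, -1.1]
[-0.36, -0.0, -0.006, 0, 0, 0, np.float64(0.044)]
[-0.36, -0.0, -0.011, 0, 0, 0, np.float64(0.088)]
[-0.36, 0.0, -0.015, 0, 0, 0, np.float64(0.132)]
[-0.36, 0.001, -0.019, 0, 0, 0, np.float64(0.177)]
```

Call:
servo_tool(rows=[[-0.36,0,-0.004,0,0,0,0.044],[-0.36,0,-0.009,0,0,0,0.089],[-0.36,0.001,-0.013,0,0,0,0.133],[-0.36,0.001,-0.017,0,0,0,0.178]])

```text
clock: 10.37
position: [0.4871, 0.2435, 0.0799]
tool_rot: [3.141, -0.001, 1.134]
ft_force: [0.5, 0.6, -0.1]
grip_width: 0.0299
```

```bash
python3 - <<'E'
from h import *
arc(-115,-123,4)
c=cap('wrist','wrist7.png')
E
```

```text
t 10.37 ang -113.8 yaw-180 -115.1 R 0.0618 z 0.0799 Ft(ccw+) 0.23 Fr -0.77 q [-0.26, 0.43, -0.39, 2.01, 0.24, 0.75, -1.23]
[-0.36, -0.0, -0.007, 0, 0, 0, np.float64(0.043)]
[-0.36, -0.0, -0.011, 0, 0, 0, np.float64(0.088)]
[-0.36, 0.0, -0.016, 0, 0, 0, np.float64(0.132)]
[-0.36, 0.001, -0.02, 0, 0, 0, np.float64(0.177)]
```

View pics/wrist7.png

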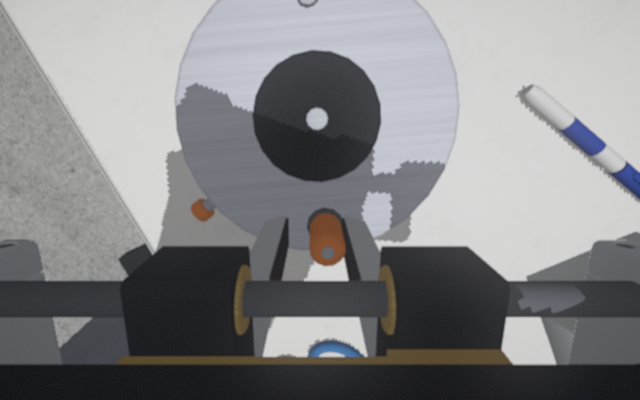

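Call:
servo_tool(rows=[[-0.36,0,-0.004,0,0,0,0.044],[-0.36,0,-0.009,0,0,0,0.089],[-0.36,0.001,-0.013,0,0,0,0.133],[-0.36,0.001,-0.017,0,0,0,0.178]])

```text
clock: 10.75
position: [0.4797, 0.2475, 0.0799]
tool_rot: [3.141, -0.001, 0.994]
ft_force: [1.1, -0.1, 0.3]
grip_width: 0.0298
```

```bash
python3 - <<'E'
from h import *
arc(-123,-131,4)
E
```

```text
t 10.75 ang -121.6 yaw-180 -123.0 R 0.0616 z 0.0799 Ft(ccw+) 1.01 Fr -0.45 q [-0.3, 0.42, -0.37, 2.02, 0.22, 0.74, -1.37]
[-0.36, -0.001, -0.007, 0, 0, 0, np.float64(0.044)]
[-0.36, -0.0, -0.012, 0, 0, 0, np.float64(0.088)]
[-0.36, -0.0, -0.016, 0, 0, 0, np.float64(0.132)]
[-0.36, 0.0, -0.02, 0, 0, 0, np.float64(0.177)]
```

Call:
servo_tool(rows=[[-0.36,0,-0.004,0,0,0,0.044],[-0.36,0,-0.009,0,0,0,0.089],[-0.36,0.001,-0.013,0,0,0,0.133],[-0.36,0.001,-0.017,0,0,0,0.178]])

```text
clock: 11.08
position: [0.4728, 0.2526, 0.0799]
tool_rot: [3.141, -0.001, 0.854]
ft_force: [1.1, 0.1, -0.0]
grip_width: 0.0302
```

```bash
python3 - <<'E'
from h import *
arc(-131,-139,4)
E
```

```text
t 11.08 ang -129.5 yaw-180 -131.1 R 0.0615 z 0.0799 Ft(ccw+) 0.83 Fr -0.79 q [-0.33, 0.41, -0.34, 2.03, 0.2, 0.73, -1.51]
[-0.36, -0.001, -0.007, 0, 0, 0, np.float64(0.043)]
[-0.36, -0.001, -0.012, 0, 0, 0, np.float64(0.088)]
[-0.36, -0.0, -0.016, 0, 0, 0, np.float64(0.132)]
[-0.36, 0.0, -0.02, 0, 0, 0, np.float64(0.177)]
```

Call:
servo_tool(rows=[[-0.36,0,-0.004,0,0,0,0.044],[-0.36,0,-0.009,0,0,0,0.089],[-0.36,0.001,-0.013,0,0,0,0.133],[-0.36,0.001,-0.017,0,0,0,0.178]])

```text
clock: 11.42
position: [0.4668, 0.2586, 0.0799]
tool_rot: [3.142, -0.001, 0.715]
ft_force: [-0.4, 0.8, 0.2]
grip_width: 0.0302
```

```bash
python3 - <<'E'
from h import *
arc(-139,-147,4)
c=cap('wrist','wrist8.png')
E
```

```text
t 11.42 ang -137.5 yaw-180 -139.1 R 0.0614 z 0.0799 Ft(ccw+) -0.86 Fr -0.28 q [-0.37, 0.41, -0.31, 2.03, 0.18, 0.73, -1.65]
[-0.36, -0.001, -0.008, 0, 0, 0, np.float64(0.043)]
[-0.36, -0.001, -0.012, 0, 0, 0, np.float64(0.088)]
[-0.36, -0.001, -0.016, 0, 0, 0, np.float64(0.132)]
[-0.36, -0.0, -0.02, 0, 0, 0, np.float64(0.176)]
```

View pics/wrist8.png

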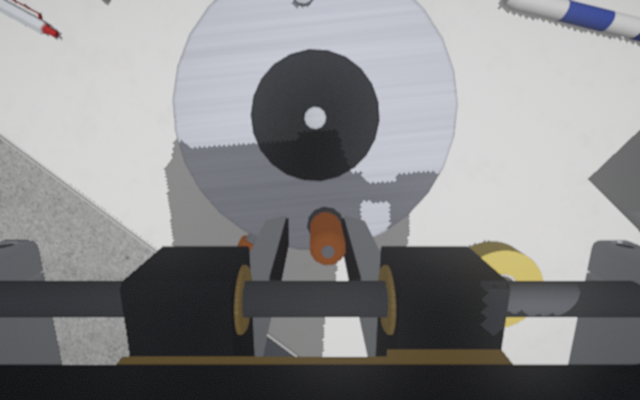

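Call:
servo_tool(rows=[[-0.36,0,-0.004,0,0,0,0.044],[-0.36,0,-0.009,0,0,0,0.089],[-0.36,0.001,-0.013,0,0,0,0.133],[-0.36,0.001,-0.017,0,0,0,0.178]])

```text
clock: 11.8
position: [0.4616, 0.2652, 0.0798]
tool_rot: [-3.142, -0.0, 0.575]
ft_force: [0.5, -1.0, 1.0]
grip_width: 0.03
```

```bash
python3 - <<'E'
from h import *
arc(-147,-155,4)
E
```

```text
t 11.8 ang -145.4 yaw-180 -147.1 R 0.0613 z 0.0798 Ft(ccw+) 1.16 Fr 0.14 q [-0.41, 0.4, -0.28, 2.04, 0.16, 0.72, -1.79]
[-0.36, -0.001, -0.008, 0, 0, 0, np.float64(0.043)]
[-0.36, -0.001, -0.012, 0, 0, 0, np.float64(0.088)]
[-0.36, -0.001, -0.016, 0, 0, 0, np.float64(0.132)]
[-0.36, -0.0, -0.021, 0, 0, 0, np.float64(0.177)]
```

```bash
cat >> h.py <<'E'
def btn(im):
    hsv=cv2.cvtColor(im,cv2.COLOR_RGB2HSV)
    o=((hsv[...,0]<18)&(hsv[...,1]>130)&(hsv[...,2]>70)); o[:,:255]=0;o[:,285:]=0;o[:290]=0;o[330:]=0
    v,u=np.nonzero(o); print('btn',u.mean().round(2),v.mean().round(2),len(u))
E
python3 - <<'E'
from h import *
for f in ['scene1','scene2','scene3']: btn(cv2.imread(f'pics/{f}.png')[:,:,::-1])
c=cap('scene','scene4.png'); btn(c['image'])
a=[cv2.imread(f'pics/{f}.png')[200:340,150:310] for f in ['scene2','scene4']]
cv2.imwrite('pics/cmp.png',cv2.resize(np.hstack(a),None,fx=2.4,fy=2.4,interpolation=cv2.INTER_CUBIC))
E
```

```text
btn 267.71 306.53 34
btn 267.71 306.53 34
btn 267.84 306.58 38
btn 267.78 306.7 37
```

View pics/cmp.png

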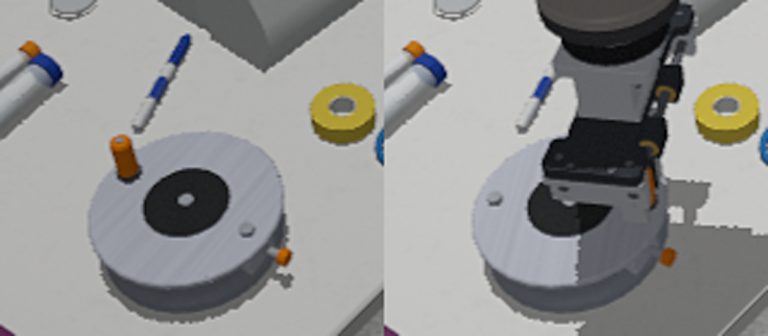

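```bash
python3 - <<'E'
from h import *
from scipy.spatial.transform import Rotation as Ro
c=cap('wrist','wrist9.png'); s=arm.read_state()
def T(p,r):
    M=np.eye(4);M[:3,:3]=Ro.from_euler('xyz',r).as_matrix();M[:3,3]=p;return M
H=np.linalg.inv(T(s['position'],s['tool_rot']))@c['pose']
for f,p,r in [('wrist5',[.5369,.2433,.0804],[3.14,0,1.971]),('wrist6',[.5128,.2381,.0804],[3.139,-.001,1.552]),('wrist7',[.4871,.2435,.0799],[3.141,-.001,1.134])]:
    im=cv2.imread(f'pics/{f}.png')[:,:,::-1]; hsv=cv2.cvtColor(im,cv2.COLOR_RGB2HSV)
    o=((hsv[...,0]<18)&(hsv[...,1]>130)&(hsv[...,2]>60));o[:,225:]=0;o[240:]=0;o[:60]=0
    v,u=np.nonzero(o); cc={'intrinsics':c['intrinsics'],'pose':T(p,r)@H}
    b=ray(cc,(u.mean(),v.mean()),.029); print(f,u.mean(),v.mean(),len(u),b.round(4),np.hypot(*(b[:2]-C)).round(4))
    e=ray(cc,(317,119),.046);print(e)
E
```

```text
wrist5 160.14233576642334 93.34671532846716 274 [0.4213 0.2779 0.029 ] 0.0933
[0.5135361  0.30050567 0.046     ]
wrist6 164.95633187772927 158.87336244541484 229 [0.4193 0.2774 0.029 ] 0.0954
[0.51476671 0.29989561 0.046     ]
wrist7 200.5022026431718 210.76211453744494 227 [0.4211 0.2785 0.029 ] 0.0934
[0.51391944 0.29921319 0.046     ]
```

The rod button stood about 2 mm further out at tool angle -91° than at -67° and -115°. So the rise at -83° was the real onset, and the rubbing zone runs roughly from -80° to -112°. The single end-of-call force reading at -91° misled me and I overshot. I'll bring the knob back counter-clockwise to before the onset, then approach clockwise again and check the button as well as the force.

```bash
python3 - <<'E'
from h import *
arc(-147,-103,11)
E
```

```text
t 11.9 ang -145.7 yaw-180 -147.0 R 0.0614 z 0.0798 Ft(ccw+) 0.38 Fr -0.58 q [-0.41, 0.4, -0.28, 2.04, 0.16, 0.72, -1.79]
[-0.36, -0.001, 0.006, 0, 0, 0, np.float64(-0.089)]
[-0.36, -0.0, 0.014, 0, 0, 0, np.float64(-0.178)]
[-0.36, 0.001, 0.023, 0, 0, 0, np.float64(-0.267)]
[-0.36, 0.004, 0.031, 0, 0, 0, np.float64(-0.356)]
[-0.36, 0.006, 0.04, 0, 0, 0, np.float64(-0.445)]
[-0.36, 0.009, 0.048, 0, 0, 0, np.float64(-0.534)]
[-0.36, 0.013, 0.055, 0, 0, 0, np.float64(-0.623)]
[-0.36, 0.018, 0.063, 0, 0, 0, np.float64(-0.711)]
[-0.36, 0.022, 0.07, 0, 0, 0, np.float64(-0.8)]
[-0.36, 0.028, 0.077, 0, 0, 0, np.float64(-0.889)]
[-0.36, 0.034, 0.083, 0, 0, 0, np.float64(-0.978)]
```

Call:
servo_tool(rows=[[-0.36,0,0.006,0,0,0,-0.089],[-0.36,0,0.014,0,0,0,-0.178],[-0.36,0.001,0.023,0,0,0,-0.267],[-0.36,0.004,0.031,0,0,0,-0.356],[-0.36,0.006,0.04,0,0,0,-0.445],[-0.36,0.009,0.048,0,0,0,-0.534],[-0.36,0.013,0.055,0,0,0,-0.623],[-0.36,0.018,0.063,0,0,0,-0.711],[-0.36,0.022,0.07,0,0,0,-0.8],[-0.36,0.028,0.077,0,0,0,-0.889],[-0.36,0.034,0.083,0,0,0,-0.978]])

```text
clock: 12.82
position: [0.4984, 0.2391, 0.0797]
tool_rot: [-3.142, -0.0, 1.348]
ft_force: [-1.4, 0.4, 0.7]
grip_width: 0.0297
```

```bash
cat >> h.py <<'E'
def wb(f):
    from scipy import ndimage
    c=cap('wrist',f); im=c['image']; hsv=cv2.cvtColor(im,cv2.COLOR_RGB2HSV)
    o=((hsv[...,0]<18)&(hsv[...,1]>130)&(hsv[...,2]>60));o[:,245:]=0;o[245:]=0;o[:40]=0
    v,u=np.nonzero(o)
    if len(u): b=ray(c,(u.mean(),v.mean()),.029); print('button',len(u),b.round(4),np.hypot(*(b[:2]-C)).round(4))
    k=((hsv[...,0]<18)&(hsv[...,1]>130)&(hsv[...,2]>60));k[:,:285]=0;k[:,350:]=0
    v,u=np.nonzero(k); b=ray(c,(u.mean(),v.mean()),.069); print('knob col',u.mean().round(1),b.round(4),'ang',np.degrees(np.arctan2(b[1]-C[1],b[0]-C[0])).round(1))
E
python3 - <<'E'
from h import *
wb('wrist10.png')
arc(-103,-60,11)
E
```

```text
button 234 [0.4208 0.2787 0.029 ] 0.0936
knob col 302.3 [0.4914 0.2423 0.069 ] ang -109.6
t 12.87 ang -101.8 yaw-180 -102.5 R 0.0625 z 0.0796 Ft(ccw+) 0.2 Fr 0.09 q [-0.21, 0.45, -0.44, 1.98, 0.27, 0.76, -1.02]
[-0.36, 0.001, 0.006, 0, 0, 0, np.float64(-0.075)]
[-0.36, 0.002, 0.014, 0, 0, 0, np.float64(-0.162)]
[-0.36, 0.003, 0.023, 0, 0, 0, np.float64(-0.249)]
[-0.36, 0.005, 0.031, 0, 0, 0, np.float64(-0.336)]
[-0.36, 0.008, 0.039, 0, 0, 0, np.float64(-0.423)]
[-0.36, 0.011, 0.047, 0, 0, 0, np.float64(-0.51)]
[-0.36, 0.014, 0.055, 0, 0, 0, np.float64(-0.596)]
[-0.36, 0.018, 0.062, 0, 0, 0, np.float64(-0.683)]
[-0.36, 0.023, 0.069, 0, 0, 0, np.float64(-0.77)]
[-0.36, 0.028, 0.076, 0, 0, 0, np.float64(-0.857)]
[-0.36, 0.033, 0.082, 0, 0, 0, np.float64(-0.944)]
```

Call:
servo_tool(rows=[[-0.36,0.001,0.006,0,0,0,-0.075],[-0.36,0.002,0.014,0,0,0,-0.162],[-0.36,0.003,0.023,0,0,0,-0.249]])

```text
clock: 13.12
position: [0.5086, 0.2382, 0.0795]
tool_rot: [-3.14, 0.001, 1.542]
ft_force: [-10.1, -0.2, 5.6]
grip_width: 0.0303
```

```bash
python3 - <<'E'
from h import *
wb('wrist11.png')
arc(-92,-82,4)
E
```

```text
button 237 [0.4201 0.2784 0.029 ] 0.0944
knob col 302.1 [0.5009 0.2396 0.069 ] ang -100.4
t 13.17 ang -92.2 yaw-180 -91.4 R 0.0621 z 0.0795 Ft(ccw+) 0.83 Fr 0.64 q [-0.17, 0.47, -0.48, 1.96, 0.3, 0.78, -0.84]
[-0.36, 0.0, 0.006, 0, 0, 0, np.float64(-0.041)]
[-0.36, 0.001, 0.011, 0, 0, 0, np.float64(-0.097)]
[-0.36, 0.001, 0.017, 0, 0, 0, np.float64(-0.153)]
[-0.36, 0.002, 0.022, 0, 0, 0, np.float64(-0.208)]
```

Call:
servo_tool(rows=[[-0.36,0,0.006,0,0,0,-0.041],[-0.36,0.001,0.011,0,0,0,-0.097]])

```text
clock: 13.33
position: [0.5149, 0.2382, 0.0795]
tool_rot: [-3.141, 0.0, 1.615]
ft_force: [-3.6, -0.4, -0.3]
grip_width: 0.0301
```

```bash
python3 - <<'E'
from h import *
wb('wrist12.png')
arc(-87,-77,4)
E
```

```text
button 239 [0.4192 0.2782 0.029 ] 0.0953
knob col 302.3 [0.5073 0.2387 0.069 ] ang -94.4
t 13.38 ang -87.0 yaw-180 -87.3 R 0.0618 z 0.0794 Ft(ccw+) -0.43 Fr -0.23 q [-0.15, 0.48, -0.5, 1.95, 0.31, 0.79, -0.78]
[-0.36, -0.0, 0.005, 0, 0, 0, np.float64(-0.061)]
[-0.36, 0.0, 0.011, 0, 0, 0, np.float64(-0.117)]
[-0.36, 0.001, 0.016, 0, 0, 0, np.float64(-0.173)]
[-0.36, 0.002, 0.021, 0, 0, 0, np.float64(-0.228)]
```

The button is out 2 mm here too, with the knob at -94°. Together with knob -84° from the clockwise pass, that puts the middle of the high spot near -89°, so I'll nudge there and check.

Call:
servo_tool(rows=[[-0.36,0,0.005,0,0,0,-0.061],[-0.36,0,0.011,0,0,0,-0.117],[-0.36,0,0.011,0,0,0,-0.117]])

```text
clock: 13.63
position: [0.5206, 0.2385, 0.0794]
tool_rot: [-3.141, 0.0, 1.706]
ft_force: [0.1, -0.7, 0.3]
grip_width: 0.0299
```

```bash
python3 - <<'E'
from h import *
wb('wrist13.png')
arc(-82,-87.5,2)
E
```

```text
button 254 [0.4189 0.2784 0.029 ] 0.0956
knob col 302.7 [0.5132 0.2383 0.069 ] ang -88.9
t 13.68 ang -81.9 yaw-180 -82.4 R 0.062 z 0.0795 Ft(ccw+) -0.07 Fr -0.65 q [-0.13, 0.49, -0.51, 1.94, 0.33, 0.8, -0.7]
[-0.36, 0.0, -0.006, 0, 0, 0, np.float64(0.052)]
[-0.36, 0.0, -0.012, 0, 0, 0, np.float64(0.114)]
```

The button is out 2.2 mm. Now I'll back the finger off by about 3 mm and lift clear.

Call:
servo_tool(rows=[[-0.36,0,-0.003,0,0,0,0.03],[-0.36,0,-0.007,0,0,0,0.07],[-0.36,0,-0.007,0,0,0,0.07]])

```text
clock: 13.93
position: [0.5169, 0.2383, 0.0796]
tool_rot: [3.141, -0.0, 1.646]
ft_force: [0.9, -0.9, -0.4]
grip_width: 0.0304
```

```bash
python3 - <<'E'
from h import *
wb('wrist14.png')
arc(-85,-87.5,1)
E
```

```text
button 247 [0.4189 0.2783 0.029 ] 0.0955
knob col 311.1 [0.514  0.2384 0.069 ] ang -88.1
t 13.98 ang -85.3 yaw-180 -85.5 R 0.062 z 0.0797 Ft(ccw+) -0.65 Fr -0.45 q [-0.15, 0.48, -0.5, 1.95, 0.32, 0.79, -0.75]
[-0.36, -0.0, -0.005, 0, 0, 0, np.float64(0.043)]
```

The knob is free between the fingers and stays put. Lifting now.

Call:
servo_tool(rows=[[-0.36,0,0,-0.03,0,0,0],[-0.36,0,0,-0.06,0,0,0],[-0.36,0,0,-0.1,0,0,0],[-0.36,0,0,-0.15,0,0,0],[-0.36,0,0,-0.2,0,0,0],[-0.36,0,0,-0.2,0,0,0],[-0.36,0,0,-0.2,0,0,0],[-0.36,0,0,-0.2,0,0,0]])

```text
clock: 14.65
position: [0.5171, 0.238, 0.1792]
tool_rot: [3.142, 0.0, 1.65]
ft_force: [0.1, -0.2, -1.2]
grip_width: 0.0297
```

```bash
python3 - <<'E'
from h import *
c=cap('wrist','wrist15.png')
for r in arm.tip_of('wrist','orange_knob')[:1]:
    b=ray(c,r['point'],.069);print(r,b,np.degrees(np.arctan2(b[1]-C[1],b[0]-C[0])))
c=cap('scene','scene5.png'); btn(c['image'])
c=arm.capture('scene'); 
for r in arm.tip_of('scene','blue_knob')[:1]: print(r,ray(c,r['point'],.069))
E
```

```text
{'point': [309.0, 194.5], 'conf': 0.94} [0.51138492 0.23843028 0.069     ] -90.57236007681163
btn 268.62 307.12 34
{'point': [413.7, 142.5], 'conf': 0.87} [ 0.48222826 -0.35355135  0.069     ]
```

View pics/wrist15.png

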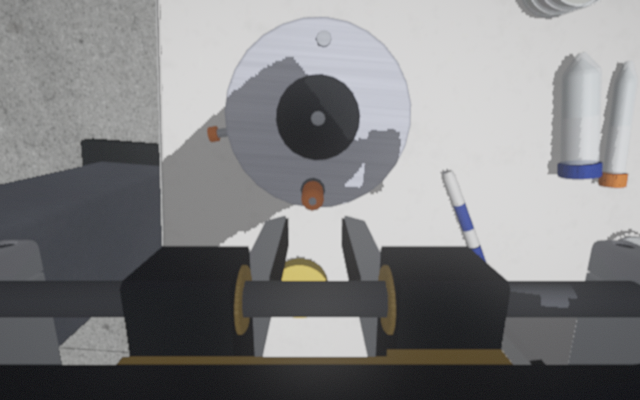

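View pics/scene5.png

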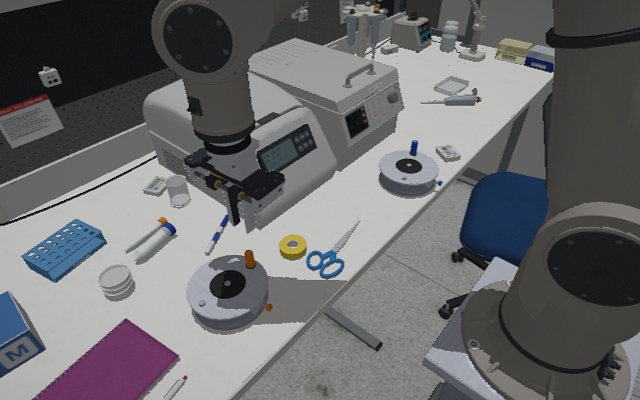

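The scene view shows the gripper clear of everything. The orange knob stands at (250,259), the button is about 1 px further out than at the start, and the blue knob is unmoved at (414,147). Handing in.

```bash
python3 -c "
from h import *
print(arm.finish_job(), arm.read_state()['clock'])"
```

```text
the job is handed in; nothing more can be done
the job is handed in; nothing more can be done
```

The orange-knob turntable is standing on its high spot, let go, with the gripper lifted clear. I handed the job in at about 15 s. The last move onto the spot was counter-clockwise, because I overshot.

- **Overshoot:** Turning clockwise, I felt the drag rise (4.3 N) about 90° from the start. One low reading (0.7 N) 8° later made me take it for a brief tight spot, so I turned on about 65° past it. Measuring the pad's button in the pictures showed it really was the high spot.
- **Return:** I pushed the knob back counter-clockwise. The drag peaked at about 10 N going back on. I stopped near the middle of the rubbing zone, about 100° clockwise of the start.
- **Pad:** The button stood about 2 mm further out than when clear (95.5 mm from the axis against 93.4 mm). In the scene view it was still about 1 px out after lifting. The contact force itself can't be read, so that it exceeds 1 N is inferred from this.
- **Knob:** It read -88.9°, -88.1° and -90.6° before, during and after release. That spread is within measuring error, so the plate stayed put.
- **Blue turntable:** I never touched it, and it looks unmoved in the pictures. The network's point for its knob differed between two views by about 5 px (22 mm). I put that down to detection error, as the knob stands at the same pixels in both.

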